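# Seat the brass setting die in its taper socket

### The job

Take the brass eyelet-setting die out of the wooden rack, lower its tapered shank gently into the socket of the blue setting base (no dropping or slamming), then tap or press it straight down until the brass head sits fully home on the socket's rim and friction holds it there. Leave the black and the red die standing in the rack, and let go of everything at the end.

Things in the scene. Friction and masses are not known exactly. Their poses are not given: they have to be found in the camera images.
- brass_die_head (a point): Centre of the brass head (an upright cylinder 38 across, 44 tall) of the 0.3 kg die to seat; flat top with dark spot 22 above, flat shoulder 22 below this point. Below the shoulder a steel shank tapers over 40 mm from 20 to 12 across. z: axis, up. It starts upright in one of 3 loose holes, 95 apart in a row, of a dark rack 60 x 285, 46 tall, its shoulder on the rack's top; lift 45 mm to clear.
- socket_rim (a point): Mouth centre on the flat top (62 mm up) of the fixed blue base's round post, 72 across; square foot 115. z up. Mouth 32 wide, funnels within 14 into a taper of 4 sprung jaws fitting the shank. It enters freely until the shoulder is 12 above the rim, then is gripped; its weight leaves a gap of several mm, 10 to 20 N pressed on the head closes it and friction holds it. Home: head centre 22 above.
- black_die_head (a point): Centre of the head of a black die with a shiny dome on top (9 mm tall): same head (38 mm across, 44 mm tall) and shank, in another hole of the same rack. Not to be used; leave it in the rack.
- red_die_head (a point): Centre of the head of a red die with a thin steel nib on top (10 mm tall): same head (38 mm across, 44 mm tall) and shank, in another hole of the same rack. Not to be used; leave it in the rack.
Not all that is in view belongs to the job. There is more than one size of the part that bears red_die_head; the job needs the smallest.

How it is judged:
By the outcome, as a careful person would: the job done as asked, in the order asked, and still so for the second after the job is handed in, with the robot touching nothing.
It also fails if it takes over 48 s, if anything falls off the work surface, if the arm or the gripper's body presses on something with over 40 N, if the wrist force passes 120 N, or if a joint passes its speed limit or range.

### The arm

A 7-joint arm with a two-finger parallel gripper is mounted at the origin on the work surface. World frame = base frame: x ahead of the robot, y to its left, z up, the work surface at z = 0. Lengths are in mm, angles in rad, forces in N, time in s.
With the tool pointing down it reaches from about 375 to 925 mm from the base axis. Payload 3.1 kg.
Tool frame: the origin (TCP) lies at the very end of the fingers, on their centre line; the grasp point (between the pads) lies 19 mm behind it; z points along the fingers, y is the line along which they close (so a half turn about z gives the same grasp; the last joint's range is limited). The gripper opens to 85 mm and grips with 20 to 120 N. Pads are 22 mm wide; open, the fingers measure 114 mm over their backs; the gripper's body (76 mm by 85 mm) begins 54 mm behind the grasp point. The pads swing forward as they close: fully open they stand 13 mm farther back than shut.
Start: joints at [1.189, 0.383, 0.044, 1.598, -0.018, 1.161, -0.05], TCP at [182.023, -623.996, 231.269] pointing down, gripper open.
Joint ranges: [-2.61, 2.61], [-0.41, 2.15], [-1.48, 1.57], [0, 2.5], [-1.57, 4.71], [0.05, 1.97], [-2.85, 2.85]. Speed limits (rad/s): [2.79, 2.79, 3.14, 3.14, 3.14, 3.14, 3.14].

### API

Orientations are given as a unit quaternion [x, y, z, w].
In Python, from plant import r gives the robot as it stands.
- The arm moves only by the shell command python3 -m inch 'ROWS' [FORCE]. ROWS is JSON, a list of rows, each an object with "gripper": the closure in counts, from 0 (fully open) to 255 (shut); "linear": the shift along the tool's x, y, z in cm, a list of three; "dr": the turn, a rotation vector about the tool's x, y, z in degrees, a list of three. In form: [{"gripper": gripper, "linear": [x, y, z], "dr": [ax, ay, az]}, ...]. A call has 1 to 20 rows; each row is the pose to reach, as a shift and turn from the pose commanded when the call began, along the tool's axes at that moment; what a row does not reach only later rows make up. A row lasts 1/12 s, in which the tool goes at most 41.7 mm and 7.16 degrees, less where a joint would pass 70% of its speed; a pose out of reach is approached as far as the arm can. A call with a gripper value outside its range is refused whole. The fingers move at their own pace and stop on an object; FORCE is the grip in N (left out, the last holds). Time passes only in rows, so rows that repeat a pose let the fingers close. It gives the time, the measured TCP pose, the force, the opening and the grip force at its end, in the units of the state.
- r.read_state(): the state, without advancing time (a new reading comes with each control period).
- r.camera(name): name is "scene" or "top" or "wrist"; returns the picture (420x560x3 uint8, red, green, blue); there is no depth.
- r.get_calibration(name): a dict with "intrinsics" (3x3 intrinsics, pixels), "view" (4x4, takes a point from world to camera coordinates). Camera axes: x right, y down, z forward; pixel columns grow to the right and rows downward; lengths in mm; the calibration is good to about 2 mm. The wrist camera is an equidistant fisheye: a pixel r from the principal point sees the ray r / f radians off the axis. A picture is of the moment at which its call begins: read the wrist's pose just before it. get_calibration takes no time and is no camera call; for the wrist camera it gives the pose at the moment of the call.
- r.job_done(): hands the job in; it is judged then, once.
The state is a dict: "clock": time; "qpos": joint angles; "dq": joint speeds; "joint_torque": joint torques, N m; "ee_pos": TCP position; "ee_rot": TCP orientation; "wrist_force": force on the tool from outside, world axes, zero at the start; "moment": the same for the moment, N m; "grip_width": finger opening in mm; "finger_force": force on a finger pad.
Only numpy, scipy, OpenCV 4.12 (cv2) and the standard library are available. Lean on these libraries where they do the work, as an engineer would, in place of code of your own. Each camera call takes 0.05 s, during which the arm holds its last target. There are 200 camera calls.

## Working session

There is one attempt and no reset: what is moved stays moved. The work goes in short steps, Python scripts to look and compute and a shell command to move; the robot and the scene stay as the last step left them, time stands still between calls to the robot, and variables do not carry over. Pictures are saved under pics/ and viewed, at most 10 in all, crops included, and the job is handed in when it is done.

```bash
mkdir -p pics; ls; python3 - <<'E'
from plant import r
import cv2,numpy as np
np.set_printoptions(precision=3,suppress=True)
s=r.read_state();print(s)
a=r.camera("scene");b=r.camera("top")
cv2.imwrite("pics/s.png",a[:,:,::-1]);cv2.imwrite("pics/t.png",b[:,:,::-1])
for n in("scene","top","wrist"):print(n,r.get_calibration(n))
E
```

```text
pics
{'clock': 0.0, 'qpos': array([ 1.189,  0.384,  0.044,  1.6  , -0.018,  1.161, -0.05 ]), 'dq': array([-0.001,  0.   , -0.   , -0.001,  0.   , -0.001,  0.001]), 'joint_torque': array([  0.   , -43.346,   1.025, -24.952,   0.01 ,   0.011,  -0.   ]), 'ee_pos': array([ 181.722, -623.083,  229.87 ]), 'ee_rot': array([ 0.99 ,  0.141, -0.   , -0.001]), 'wrist_force': array([ 0.744,  0.315, -0.391]), 'moment': array([-0.036, -0.005, -0.031]), 'finger_force': 0.0, 'grip_width': 85.24604899673507}
scene {'intrinsics': array([[447.983,   0.   , 273.452],
       [  0.   , 447.983, 213.87 ],
       [  0.   ,   0.   ,   1.   ]]), 'view': array([[  -0.077,    0.997,   -0.023,   68.295],
       [   0.52 ,    0.02 ,   -0.854, -234.848],
       [  -0.851,   -0.078,   -0.52 , 1576.399],
       [   0.   ,    0.   ,    0.   ,    1.   ]])}
top {'intrinsics': array([[449.888,   0.   , 278.169],
       [  0.   , 449.888, 212.522],
       [  0.   ,   0.   ,   1.   ]]), 'view': array([[ -0.044,  -0.999,  -0.003,   8.995],
       [ -0.973,   0.044,  -0.226, 615.289],
       [  0.226,  -0.007,  -0.974, 698.686],
       [  0.   ,   0.   ,   0.   ,   1.   ]])}
wrist {'intrinsics': array([[325.192,   0.   , 278.585],
       [  0.   , 325.192, 209.663],
       [  0.   ,   0.   ,   1.   ]]), 'view': array([[   0.28 ,   -0.96 ,   -0.003, -648.363],
       [  -0.914,   -0.267,    0.307,  -39.555],
       [  -0.295,   -0.083,   -0.952,  380.934],
       [   0.   ,    0.   ,    0.   ,    1.   ]])}
```

View pics/s.png

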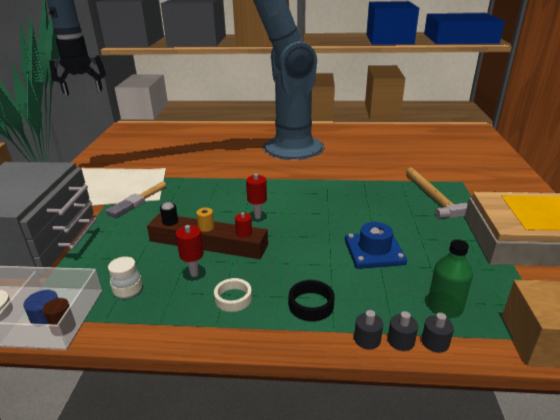

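View pics/t.png

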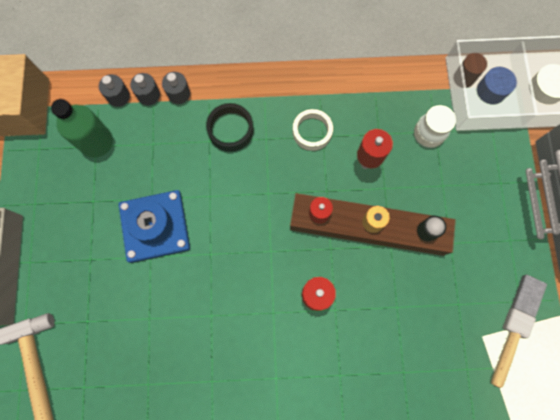

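Candidates (top view): brass is the yellow head at (377,217), in the rack's middle hole. It could be confused with the black die (434,227), the small red die (320,208), or the loose larger red ones at (375,147) and (319,293). The white and black rings at (313,129) and (230,127) are clutter. The base is at (149,220). I choose brass and will check it with a crop.

```bash
cat > h.py <<'E'
import numpy as np,cv2
from plant import r
from scipy.spatial.transform import Rotation as R
np.set_printoptions(precision=1,suppress=True)
def onplane(name,px,z,cal=None):
    c=cal or r.get_calibration(name);K=c["intrinsics"];V=c["view"]
    u=(np.array(px,float)-K[:2,2])/K[0,0]
    if name=="wrist":
        t=np.linalg.norm(u); d=np.r_[u/max(t,1e-9)*np.sin(t),np.cos(t)]
    else: d=np.r_[u,1]
    Rm=V[:3,:3];o=-Rm.T@V[:3,3];d=Rm.T@d
    return o+d*(z-o[2])/d[2]
def totool(p):  # world target TCP -> tool shift cm
    s=r.read_state();return R.from_quat(s["ee_rot"]).inv().apply(np.array(p)-s["ee_pos"])/10
E
python3 - <<'E'
from h import *
for n,px,z in(("brass",(377.5,217.5),90),("red",(321,208),100),("black",(435,226),99),("rim",(148,220),62)):print(n,onplane("top",px,z))
for n,px,z in(("brass",(205,212),90),("red",(243,214),100),("black",(168,205),99),("rim",(376,231),62)):print(n,onplane("scene",px,z))
a=cv2.imread("pics/t.png")
c=np.hstack([cv2.resize(a[180:260,280:460],None,fx=3,fy=3,interpolation=2),cv2.resize(a[180:260,110:190],None,fx=3,fy=3,interpolation=2)])
cv2.imwrite("pics/c1.png",c)
s=r.read_state();print(R.from_quat(s["ee_rot"]).as_matrix())
E
```

```text
brass [ 594.6 -182.7   90. ]
red [612.7 -89.1 100. ]
black [ 574.4 -272.9   99. ]
rim [613.9 206.2  62. ]
brass [ 598.5 -178.5   90. ]
red [620.2 -86.4 100. ]
black [ 585.1 -268.2   99. ]
rim [619.2 210.9  62. ]
[[ 1.   0.3 -0. ]
 [ 0.3 -1.   0. ]
 [-0.  -0.  -1. ]]
```

View pics/c1.png

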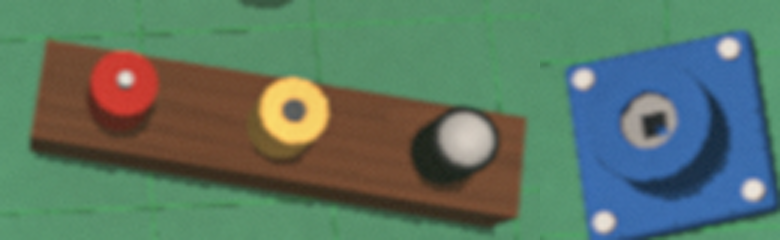

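```bash
python3 - <<'E'
from h import *
print(totool([590,-181,210]))
d=np.array([612.7,-89.1])-np.array([574.4,-272.9]);print(np.degrees(np.arctan2(d[1],d[0])),np.linalg.norm(d))
s=r.read_state();m=R.from_quat(s["ee_rot"]).as_matrix();print(np.degrees(np.arctan2(m[1,1],m[0,1])))
E
```

```text
[ 51.6 -31.    2.1]
78.2292214084544 187.74804925750894
-73.73778099961523
```

```bash
python3 -m inch '[{"gripper":0,"linear":[10,-6,0.4],"dr":[0,0,-12]},{"gripper":0,"linear":[51.6,-31,2],"dr":[0,0,-62]},{"gripper":0,"linear":[51.6,-31,2],"dr":[0,0,-62]},{"gripper":0,"linear":[51.6,-31,2],"dr":[0,0,-62]},{"gripper":0,"linear":[51.6,-31,2],"dr":[0,0,-62]},{"gripper":0,"linear":[51.6,-31,2],"dr":[0,0,-62]},{"gripper":0,"linear":[51.6,-31,2],"dr":[0,0,-62]},{"gripper":0,"linear":[51.6,-31,2],"dr":[0,0,-62]},{"gripper":0,"linear":[51.6,-31,2],"dr":[0,0,-62]},{"gripper":0,"linear":[51.6,-31,2],"dr":[0,0,-62]},{"gripper":0,"linear":[51.6,-31,2],"dr":[0,0,-62]},{"gripper":0,"linear":[51.6,-31,2],"dr":[0,0,-62]},{"gripper":0,"linear":[51.6,-31,2],"dr":[0,0,-62]},{"gripper":0,"linear":[51.6,-31,2],"dr":[0,0,-62]},{"gripper":0,"linear":[51.6,-31,2],"dr":[0,0,-62]},{"gripper":0,"linear":[51.6,-31,2],"dr":[0,0,-62]},{"gripper":0,"linear":[51.6,-31,2],"dr":[0,0,-62]},{"gripper":0,"linear":[51.6,-31,2],"dr":[0,0,-62]},{"gripper":0,"linear":[51.6,-31,2],"dr":[0,0,-62]},{"gripper":0,"linear":[51.6,-31,2],"dr":[0,0,-62]}]' 60
python3 - <<'E'
from h import *
s=r.read_state();print(s["ee_pos"],s["dq"],R.from_quat(s["ee_rot"]).as_matrix())
c=r.get_calibration("wrist");a=r.camera("wrist");cv2.imwrite("pics/w1.png",a[:,:,::-1])
import pickle;pickle.dump(c,open("w1.pkl","wb"))
E
```

```text
clock: 1.77
ee_pos: [589.3, -184.5, 211.1]
ee_rot: [0.777, 0.63, -0.001, 0.0]
wrist_force: [-0.1, 0.7, -0.3]
grip_width: 85.1
finger_force: 0.0
[ 589.3 -184.5  211.1] [ 0. -0. -0. -0. -0. -0. -0.] [[ 0.2  1.  -0. ]
 [ 1.  -0.2 -0. ]
 [-0.  -0.  -1. ]]
```

View pics/w1.png

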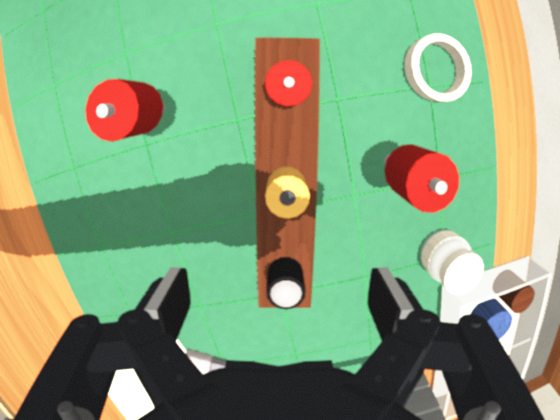

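Wrist view: the brass head's dark spot is at (288,198), between red (288,82) above and black (286,292) below. The fingers straddle the row.

```bash
python3 - <<'E'
from h import *
import pickle;c=pickle.load(open("w1.pkl","rb"))
a=cv2.imread("pics/w1.png");h=cv2.cvtColor(a,cv2.COLOR_BGR2HSV)
m=((h[...,0]>18)&(h[...,0]<32)&(h[...,1]>120)&(h[...,2]>190)).astype(np.uint8);m[:150]=0;m[240:]=0;m[:,:240]=0;m[:,330:]=0
k=cv2.findNonZero(m);print(cv2.minEnclosingCircle(k),len(k))
p=onplane("wrist",(287.5,198),90,c);print(p)
print(onplane("wrist",(289,82),100,c),onplane("wrist",(286,292),99,c))
print(totool([p[0],p[1],54]))
E
```

```text
((286.2121276855469, 192.84848022460938), 24.217702865600586) 900
[ 597.5 -182.1   90. ]
[617.8 -89.  100. ] [ 578.8 -267.    99. ]
[ 0.4  0.8 15.7]
```

```bash
python3 -m inch '[{"gripper":0,"linear":[0.4,0.7,3],"dr":[0,0,0]},{"gripper":0,"linear":[0.4,0.7,6],"dr":[0,0,0]},{"gripper":0,"linear":[0.4,0.7,9],"dr":[0,0,0]},{"gripper":0,"linear":[0.4,0.7,11],"dr":[0,0,0]},{"gripper":0,"linear":[0.4,0.7,13],"dr":[0,0,0]},{"gripper":0,"linear":[0.4,0.7,14.5],"dr":[0,0,0]},{"gripper":0,"linear":[0.4,0.7,15.5],"dr":[0,0,0]},{"gripper":0,"linear":[0.4,0.7,15.5],"dr":[0,0,0]},{"gripper":0,"linear":[0.4,0.7,15.5],"dr":[0,0,0]}]'
python3 -m inch '[{"gripper":60,"linear":[0,0,0],"dr":[0,0,0]},{"gripper":90,"linear":[0,0,0],"dr":[0,0,0]},{"gripper":110,"linear":[0,0,0],"dr":[0,0,0]},{"gripper":130,"linear":[0,0,0],"dr":[0,0,0]},{"gripper":150,"linear":[0,0,0],"dr":[0,0,0]},{"gripper":200,"linear":[0,0,0],"dr":[0,0,0]},{"gripper":255,"linear":[0,0,0],"dr":[0,0,0]},{"gripper":255,"linear":[0,0,0],"dr":[0,0,0]},{"gripper":255,"linear":[0,0,0],"dr":[0,0,0]},{"gripper":255,"linear":[0,0,0],"dr":[0,0,0]}]' 60
```

```text
clock: 2.57
ee_pos: [597.9, -180.1, 56.2]
ee_rot: [0.776, 0.631, -0.0, -0.0]
wrist_force: [0.1, 0.6, 0.6]
grip_width: 85.2
finger_force: 0.0
clock: 3.4
ee_pos: [598.8, -179.5, 57.5]
ee_rot: [0.776, 0.631, 0.0, 0.0]
wrist_force: [-2.0, 0.4, 5.5]
grip_width: 36.4
finger_force: 59.9
```

```bash
python3 -m inch '[{"gripper":255,"linear":[0,0,-0.5],"dr":[0,0,0]},{"gripper":255,"linear":[0,0,-1.5],"dr":[0,0,0]},{"gripper":255,"linear":[0,0,-2.5],"dr":[0,0,0]},{"gripper":255,"linear":[0,0,-3.5],"dr":[0,0,0]},{"gripper":255,"linear":[0,0,-4.5],"dr":[0,0,0]},{"gripper":255,"linear":[0,0,-6],"dr":[0,0,0]},{"gripper":255,"linear":[0,0,-8],"dr":[0,0,0]},{"gripper":255,"linear":[0,0,-10],"dr":[0,0,0]},{"gripper":255,"linear":[0,0,-12],"dr":[0,0,0]},{"gripper":255,"linear":[0,0,-13],"dr":[0,0,0]},{"gripper":255,"linear":[0,0,-13],"dr":[0,0,0]},{"gripper":255,"linear":[0,0,-13],"dr":[0,0,0]}]'
python3 - <<'E'
from h import *
c=r.get_calibration("wrist");a=r.camera("wrist")[:,:,::-1];b=r.camera("scene")[:,:,::-1]
cv2.imwrite("pics/w2.png",np.vstack([a[:,:],]));
cv2.imwrite("pics/m2.png",np.hstack([cv2.resize(a,(400,300)),cv2.resize(b[100:265,120:340],(400,300))]))
print(totool([585,206,190]),r.read_state()["wrist_force"],r.read_state()["ee_pos"])
E
```

```text
clock: 4.4
ee_pos: [598.5, -179.5, 187.0]
ee_rot: [0.776, 0.631, 0.0, 0.001]
wrist_force: [-0.3, 0.0, -3.3]
grip_width: 36.7
finger_force: 60.3
[37.5 -9.  -0.5] [-0.  -0.1 -3.2] [ 597.  -179.2  184.7]
```

View pics/m2.png

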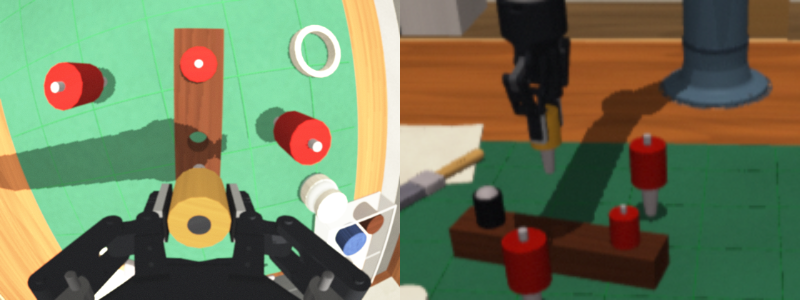

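The die is held upright, its middle hole is empty, and black and red still stand in the rack. Next I move to 60 mm short of the socket and look again.

```bash
python3 -m inch '[{"gripper":255,"linear":[1,0,0],"dr":[0,0,0]},{"gripper":255,"linear":[3,0,0],"dr":[0,0,0]},{"gripper":255,"linear":[6,-1,0],"dr":[0,0,0]},{"gripper":255,"linear":[9,-2,0],"dr":[0,0,0]},{"gripper":255,"linear":[12,-3,0],"dr":[0,0,0]},{"gripper":255,"linear":[15,-4,0],"dr":[0,0,0]},{"gripper":255,"linear":[18,-5,0],"dr":[0,0,0]},{"gripper":255,"linear":[21,-5.5,0],"dr":[0,0,0]},{"gripper":255,"linear":[24,-6,0],"dr":[0,0,0]},{"gripper":255,"linear":[27,-6,0],"dr":[0,0,0]},{"gripper":255,"linear":[30,-6,0],"dr":[0,0,0]},{"gripper":255,"linear":[32,-6,0],"dr":[0,0,0]},{"gripper":255,"linear":[32,-6,0],"dr":[0,0,0]},{"gripper":255,"linear":[32,-6,0],"dr":[0,0,0]},{"gripper":255,"linear":[32,-6,0],"dr":[0,0,0]},{"gripper":255,"linear":[32,-6,0],"dr":[0,0,0]}]'
python3 - <<'E'
from h import *
import pickle
s=r.read_state();c=r.get_calibration("wrist");a=r.camera("wrist")[:,:,::-1]
cv2.imwrite("pics/w3.png",a);pickle.dump((c,s),open("w3.pkl","wb"))
print(s["ee_pos"],s["wrist_force"])
E
```

```text
clock: 5.83
ee_pos: [604.2, 144.2, 185.3]
ee_rot: [0.776, 0.63, -0.001, 0.0]
wrist_force: [0.2, 0.0, -3.0]
grip_width: 36.7
finger_force: 60.4
[604.2 144.2 185.3] [ 0.2  0.  -3. ]
```

View pics/w3.png

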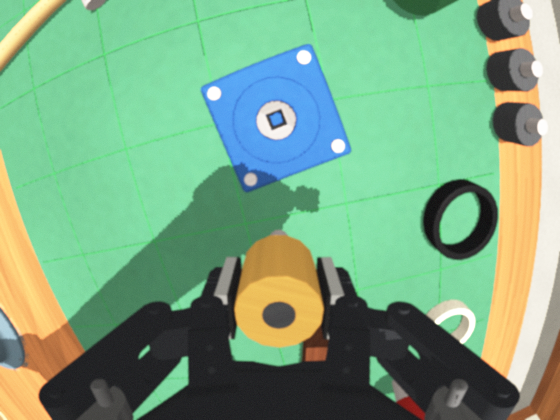

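Socket mouth is at about (277,120); the held die's top spot is at (279,314) and its shank tip at (279,236).

```bash
python3 - <<'E'
from h import *
import pickle;c,s=pickle.load(open("w3.pkl","rb"))
a=cv2.imread("pics/w3.png");h=cv2.cvtColor(a,cv2.COLOR_BGR2HSV)
m=((h[...,1]<70)&(h[...,2]>120)).astype(np.uint8)
w=np.zeros_like(m);w[95:145,250:305]=1;(mx,my),rad=cv2.minEnclosingCircle(cv2.findNonZero(m*w));print("mouth",mx,my,rad)
d=(h[...,2]<100).astype(np.uint8);w[:]=0;w[298:332,258:300]=1;M=cv2.moments(d*w);sx,sy=M['m10']/M['m00'],M['m01']/M['m00'];print("spot",sx,sy)
mo=onplane("wrist",(mx,my),62,c);sp=onplane("wrist",(sx,sy),s["ee_pos"][2]+33,c)
print(mo,sp,s["ee_pos"])
mt=onplane("top",(146.2,220.3),62);print("top",mt)
tip=onplane("wrist",(279,236),s["ee_pos"][2]+33-84,c);print("tip(near edge)",tip)
Ri=R.from_quat(s["ee_rot"]).inv()
print("spot rel tcp tool",Ri.apply(sp-s["ee_pos"]),"mouth-spot",Ri.apply(mo-sp),"mouth-tcp",Ri.apply(mo-s["ee_pos"]),"top mouth-tcp",Ri.apply(mt-s["ee_pos"]))
E
```

```text
mouth 275.71099853515625 119.67562103271484 19.84769058227539
spot 278.38487394957986 314.5563025210084
[616.2 212.5  62. ] [603.9 142.4 218.3] [604.2 144.2 185.3]
top [613.6 209.3  62. ]
tip(near edge) [604.2 142.6 134.3]
spot rel tcp tool [ -1.9   0.  -33. ] mouth-spot [ 71.4  -2.1 156.1] mouth-tcp [ 69.5  -2.1 123.2] top mouth-tcp [ 65.8  -4.1 123.2]
```

```bash
python3 -m inch '[{"gripper":255,"linear":[1.5,0,0],"dr":[0,0,0]},{"gripper":255,"linear":[4,-0.2,0],"dr":[0,0,0]},{"gripper":255,"linear":[6,-0.3,0],"dr":[0,0,0]},{"gripper":255,"linear":[6.9,-0.3,0],"dr":[0,0,0]},{"gripper":255,"linear":[6.9,-0.3,1],"dr":[0,0,0]},{"gripper":255,"linear":[6.9,-0.3,3],"dr":[0,0,0]},{"gripper":255,"linear":[6.9,-0.3,5],"dr":[0,0,0]},{"gripper":255,"linear":[6.9,-0.3,6],"dr":[0,0,0]},{"gripper":255,"linear":[6.9,-0.3,6.4],"dr":[0,0,0]},{"gripper":255,"linear":[6.9,-0.3,6.4],"dr":[0,0,0]},{"gripper":255,"linear":[6.9,-0.3,6.4],"dr":[0,0,0]}]'
python3 - <<'E'
from h import *
b=r.camera("scene")[:,:,::-1];a=r.camera("top")[:,:,::-1]
cv2.imwrite("pics/m4.png",np.hstack([cv2.resize(b[160:280,320:440],(400,400),interpolation=2),cv2.resize(a[160:280,90:210],(400,400),interpolation=2)]))
E
```

```text
clock: 6.8
ee_pos: [616.2, 213.8, 122.7]
ee_rot: [0.776, 0.631, 0.0, 0.0]
wrist_force: [0.7, -1.2, -1.2]
grip_width: 36.7
finger_force: 60.4
```

View pics/m4.png

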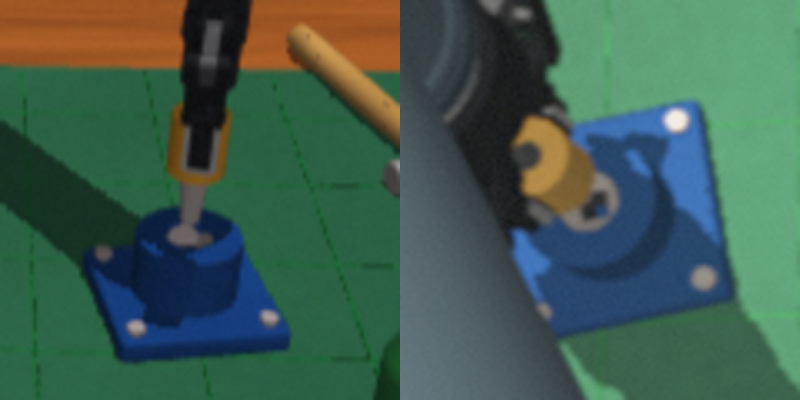

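Die shank tip is right over the mouth in both views (scene crop tip (188,225), mouth (189,236)). Lowering gently.

```bash
python3 -m inch '[{"gripper":255,"linear":[0,0,0.3],"dr":[0,0,0]},{"gripper":255,"linear":[0,0,0.6],"dr":[0,0,0]},{"gripper":255,"linear":[0,0,0.9],"dr":[0,0,0]},{"gripper":255,"linear":[0,0,1.2],"dr":[0,0,0]},{"gripper":255,"linear":[0,0,1.4],"dr":[0,0,0]},{"gripper":255,"linear":[0,0,1.6],"dr":[0,0,0]},{"gripper":255,"linear":[0,0,1.8],"dr":[0,0,0]},{"gripper":255,"linear":[0,0,2.0],"dr":[0,0,0]},{"gripper":255,"linear":[0,0,2.0],"dr":[0,0,0]}]'
```

```text
clock: 7.65
ee_pos: [615.3, 214.1, 101.7]
ee_rot: [0.776, 0.631, -0.0, -0.0]
wrist_force: [0.1, -0.8, -2.2]
grip_width: 36.7
finger_force: 60.4
```

```bash
python3 -m inch '[{"gripper":255,"linear":[0,0,0.2],"dr":[0,0,0]},{"gripper":255,"linear":[0,0,0.4],"dr":[0,0,0]},{"gripper":255,"linear":[0,0,0.6],"dr":[0,0,0]},{"gripper":255,"linear":[0,0,0.8],"dr":[0,0,0]},{"gripper":255,"linear":[0,0,0.8],"dr":[0,0,0]}]'; python3 -m inch '[{"gripper":255,"linear":[0,0,0.2],"dr":[0,0,0]},{"gripper":255,"linear":[0,0,0.4],"dr":[0,0,0]},{"gripper":255,"linear":[0,0,0.6],"dr":[0,0,0]},{"gripper":255,"linear":[0,0,0.6],"dr":[0,0,0]}]'
```

```text
clock: 8.07
ee_pos: [615.6, 214.2, 93.8]
ee_rot: [0.776, 0.631, -0.0, -0.0]
wrist_force: [1.3, 0.5, -3.9]
grip_width: 36.0
finger_force: 60.4
clock: 8.4
ee_pos: [616.0, 214.3, 88.0]
ee_rot: [0.776, 0.631, 0.0, 0.0]
wrist_force: [1.0, 1.0, -2.7]
grip_width: 36.7
finger_force: 60.3
```

```bash
python3 -m inch '[{"gripper":255,"linear":[0,0,0.1],"dr":[0,0,0]},{"gripper":255,"linear":[0,0,0.2],"dr":[0,0,0]},{"gripper":255,"linear":[0,0,0.3],"dr":[0,0,0]},{"gripper":255,"linear":[0,0,0.4],"dr":[0,0,0]},{"gripper":255,"linear":[0,0,0.5],"dr":[0,0,0]},{"gripper":255,"linear":[0,0,0.5],"dr":[0,0,0]}]'; python3 -m inch '[{"gripper":255,"linear":[0,0,0.1],"dr":[0,0,0]},{"gripper":255,"linear":[0,0,0.2],"dr":[0,0,0]},{"gripper":255,"linear":[0,0,0.3],"dr":[0,0,0]},{"gripper":255,"linear":[0,0,0.4],"dr":[0,0,0]},{"gripper":255,"linear":[0,0,0.5],"dr":[0,0,0]},{"gripper":255,"linear":[0,0,0.5],"dr":[0,0,0]}]'
```

```text
clock: 8.9
ee_pos: [616.3, 214.4, 83.6]
ee_rot: [0.776, 0.631, 0.001, 0.0]
wrist_force: [1.9, -0.0, -2.1]
grip_width: 36.9
finger_force: 60.3
clock: 9.4
ee_pos: [616.4, 214.5, 79.2]
ee_rot: [0.776, 0.631, 0.001, 0.0]
wrist_force: [-0.1, -0.9, 4.4]
grip_width: 36.8
finger_force: 60.6
```

```bash
python3 -m inch '[{"gripper":255,"linear":[0,0,0.1],"dr":[0,0,0]},{"gripper":255,"linear":[0,0,0.2],"dr":[0,0,0]},{"gripper":255,"linear":[0,0,0.3],"dr":[0,0,0]},{"gripper":255,"linear":[0,0,0.3],"dr":[0,0,0]}]'; python3 -m inch '[{"gripper":255,"linear":[0,0,0.1],"dr":[0,0,0]},{"gripper":255,"linear":[0,0,0.2],"dr":[0,0,0]},{"gripper":255,"linear":[0,0,0.3],"dr":[0,0,0]},{"gripper":255,"linear":[0,0,0.3],"dr":[0,0,0]}]'
```

```text
clock: 9.73
ee_pos: [616.5, 214.6, 76.8]
ee_rot: [0.776, 0.631, 0.001, 0.0]
wrist_force: [0.2, -0.2, 7.2]
grip_width: 36.8
finger_force: 60.9
clock: 10.07
ee_pos: [616.6, 214.8, 74.7]
ee_rot: [0.776, 0.631, 0.001, 0.001]
wrist_force: [-1.9, -0.5, 10.8]
grip_width: 36.9
finger_force: 61.4
```

```bash
python3 -m inch '[{"gripper":255,"linear":[0,0,0.1],"dr":[0,0,0]},{"gripper":255,"linear":[0,0,0.2],"dr":[0,0,0]},{"gripper":255,"linear":[0,0,0.2],"dr":[0,0,0]},{"gripper":255,"linear":[0,0,0.2],"dr":[0,0,0]}]'; python3 -m inch '[{"gripper":255,"linear":[0,0,0.1],"dr":[0,0,0]},{"gripper":255,"linear":[0,0,0.2],"dr":[0,0,0]},{"gripper":255,"linear":[0,0,0.2],"dr":[0,0,0]},{"gripper":255,"linear":[0,0,0.2],"dr":[0,0,0]}]'
```

```text
clock: 10.4
ee_pos: [616.8, 214.8, 73.5]
ee_rot: [0.776, 0.631, 0.001, 0.001]
wrist_force: [-1.8, -1.5, 13.5]
grip_width: 36.8
finger_force: 62.1
clock: 10.73
ee_pos: [616.7, 214.8, 73.4]
ee_rot: [0.776, 0.631, 0.0, 0.001]
wrist_force: [-6.1, -2.6, 21.6]
grip_width: 36.7
finger_force: 62.8
```

```bash
python3 -m inch '[{"gripper":255,"linear":[0,0,0.1],"dr":[0,0,0]},{"gripper":255,"linear":[0,0,0.1],"dr":[0,0,0]},{"gripper":255,"linear":[0,0,0.1],"dr":[0,0,0]}]'; python3 -m inch '[{"gripper":255,"linear":[0,0,-0.15],"dr":[0,0,0]},{"gripper":255,"linear":[0,0,-0.3],"dr":[0,0,0]},{"gripper":255,"linear":[0,0,-0.3],"dr":[0,0,0]}]'
```

```text
clock: 10.98
ee_pos: [616.8, 214.8, 73.4]
ee_rot: [0.776, 0.631, 0.0, 0.001]
wrist_force: [-7.2, -3.8, 26.5]
grip_width: 36.7
finger_force: 63.3
clock: 11.23
ee_pos: [616.7, 214.8, 73.5]
ee_rot: [0.776, 0.631, 0.001, 0.001]
wrist_force: [-2.1, -1.8, 12.7]
grip_width: 36.6
finger_force: 61.4
```

```bash
python3 -m inch '[{"gripper":255,"linear":[0,0,-0.15],"dr":[0,0,0]},{"gripper":150,"linear":[0,0,-0.2],"dr":[0,0,0]},{"gripper":80,"linear":[0,0,-0.2],"dr":[0,0,0]},{"gripper":0,"linear":[0,0,-0.2],"dr":[0,0,0]},{"gripper":0,"linear":[0,0,-0.2],"dr":[0,0,0]},{"gripper":0,"linear":[0,0,-0.2],"dr":[0,0,0]},{"gripper":0,"linear":[0,0,-0.2],"dr":[0,0,0]},{"gripper":0,"linear":[0,0,-0.2],"dr":[0,0,0]}]'
python3 -m inch '[{"gripper":0,"linear":[0,0,-0.7],"dr":[0,0,0]},{"gripper":0,"linear":[0,0,-2],"dr":[0,0,0]},{"gripper":0,"linear":[0,0,-4],"dr":[0,0,0]},{"gripper":0,"linear":[0,0,-6.5],"dr":[0,0,0]},{"gripper":0,"linear":[0,0,-9.5],"dr":[0,0,0]},{"gripper":0,"linear":[-3,0,-12],"dr":[0,0,0]},{"gripper":0,"linear":[-6,0,-13],"dr":[0,0,0]},{"gripper":0,"linear":[-9,0,-13],"dr":[0,0,0]},{"gripper":0,"linear":[-12,0,-13],"dr":[0,0,0]},{"gripper":0,"linear":[-12,0,-13],"dr":[0,0,0]},{"gripper":0,"linear":[-12,0,-13],"dr":[0,0,0]}]'
python3 - <<'E'
from h import *
b=r.camera("scene")[:,:,::-1];a=r.camera("top")[:,:,::-1]
cv2.imwrite("pics/m5.png",np.hstack([cv2.resize(b[180:280,320:420],(400,400),interpolation=2),cv2.resize(b[160:270,130:320],(400,300),interpolation=2)[:400] if 0 else cv2.copyMakeBorder(cv2.resize(b[160:270,130:320],(400,232),interpolation=2),0,168,0,0,0)]))
c=r.get_calibration("scene");K,V=c["intrinsics"],c["view"]
for gap in(0,5):
  for z in(62+gap,106+gap): 
    p=V[:3,:3]@np.array([617,213,z])+V[:3,3];q=K@p/p[2];print(gap,z,q[:2],(q[:2]-[320,180])*4)
E
```

```text
clock: 11.9
ee_pos: [615.2, 214.2, 71.7]
ee_rot: [0.776, 0.631, -0.001, -0.0]
wrist_force: [-0.3, -0.1, 0.4]
grip_width: 85.2
finger_force: 0.0
clock: 12.82
ee_pos: [591.8, 93.5, 203.8]
ee_rot: [0.777, 0.629, 0.0, 0.001]
wrist_force: [0.8, 0.7, 0.1]
grip_width: 85.6
finger_force: 0.0
0 62 [376.8 230.5] [227.3 201.9]
0 106 [378.8 213.7] [235.1 134.7]
5 67 [377.  228.6] [228.2 194.4]
5 111 [379.  211.7] [236.  126.9]
```

View pics/m5.png

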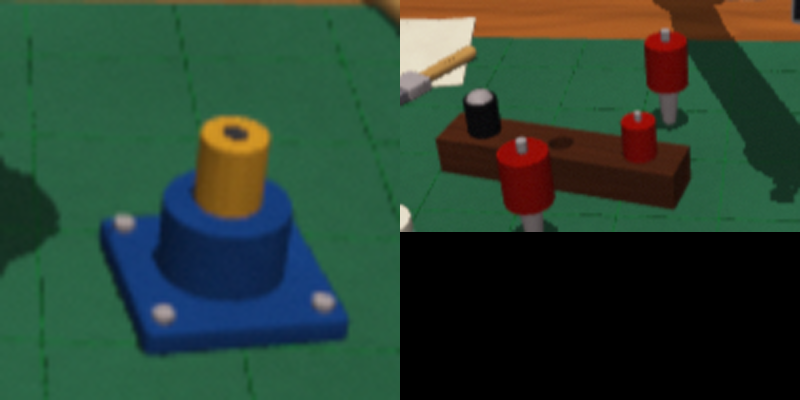

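The brass die sits upright on the rim with no steel showing, its spot at (236,132) against a predicted (235,135). Black and red are still in the rack. Handing in.

```bash
python3 -c "
from plant import r
print(r.job_done())"
```

```text
the job is handed in; nothing more can be done
None
```

The brass die is pressed home in the blue base, the black and red dies are still in the rack, the gripper is open and clear of everything, and the job was handed in at about 13 s.

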